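Balance a slat on the bending form and index the centre clamp over it

TASK

Lay the loose slat blank lengthwise along the curved bending form, centred on its crown, so that it balances there level and on its own while the centre clamp is still parked. Then pull up the knob of the clamp's spring lock plunger, slide the clamp section one hole along its rail so that its pad stands over the slat without touching it, and let the pin drop fully home in that next hole. Finish while still holding the knob firmly in or under your fingers with the pin fully home (the clamp screw is wound down while you hold it), and leave the sanding block, wax tin and tenon offcut where they are.

Things in the scene. Friction and masses are not known exactly. Their poses are not given: they have to be found in the camera images.
- slat: Loose slat blank: flat pale wooden strip 180 x 32 x 8 mm, about 60 g, lying flat on the saw table to the right of the bending form. Origin at the centre of its underside, under its centre of mass; x along its length, y along its width, z up (top face at +8 mm). Grip it across its 32 mm width at mid-length with the fingertips.
- bending_form: Fixed bending fixture: plywood board 250 (x) x 290 (y) x 18 mm; origin at the centre of its underside. On its +y part stands the wooden male form, an arched block 160 mm long along y and 56 mm wide along x, with a convex top of radius 180 mm that curves along y: crown 70 mm, ends 51 mm above the table. On its -y part is the clamp's rail.
- crown (a point): Top middle of the convex form, 70 mm above the table, at x +10, y +45 mm from the origin of bending_form; same axes as that body. The slat belongs here with its length along y. A slat laid n mm off centre along y settles tilted by about n/176 rad.
- index_rail: Fixed 25 mm square steel tube along the fixture's x, with three 12 mm index holes in its top. Origin on its top face at mid-length, 55 mm above the table, at y -90 mm of the fixture; same axes as the fixture. Holes at x -70 (parked), +10 (next, level with the crown) and +90 mm.
- section (a joint): Slide of the clamp section (48 mm aluminium sleeve on the rail), in m along the fixture's +x, away from the robot. 0 = parked in the first hole, as at the start; 0.080 = the next (middle) hole, pad over the crown; 0.160 = the hole beyond. Locked within about 1 mm while the pin is in a hole; with the pin pulled it slides with about 3 N of friction and stays where left.
- plunger (a joint): Lift of the lock plunger (pin and knob) in m: 0 = pin fully home, 12 mm deep (10 mm round-ended pin, 12 mm hole); 0.018 = pulled fully up. A spring pushes it down with about 3 N at 0, 8 N at 14 mm. The pin is clear of its hole from 0.012 up. Let go between two holes it rests on the tube, and it drops in when it comes over a hole.
- plunger_knob: Black mushroom knob of the plunger, 25 mm across, 26 mm high; moves with section and plunger. Origin at the centre of its underside, 79 mm above the table with the pin home (sleeve top at 60 mm, a 19 mm wide housing up to 76 mm below the knob). Grip it from above with the fingers closing along the rail: on its +y side the clamp's riser stands 18 mm from its axis, up to 111 mm above the table.
- knob_grip (a point): Point on the knob's axis, 15 mm above the knob's underside (94 mm above the table with the pin home): the height to grip it at. The knob's top is 11 mm higher.
- clamp_head: Centre clamp on the section: dark steel riser, an 18 x 16 mm arm along the fixture's +y at 95 to 111 mm above the table, and at its end, 135 mm from the knob axis, an upright hex screw (head top 123 mm above the table) with a round pad 25 mm across. Origin on top of the rail at the pin. Parked, it stands 80 mm to the -x side of the crown: open the fingers there no wider than needed.
- pad (a point): Centre of the underside of the clamp's pad, 84 mm above the table: 6 mm above a slat that lies on the crown.
- sanding_block: Bystander: wooden sanding block 64 x 108 x 34 mm, left of the fixture. Leave it.
- wax_tin: Bystander: dark round tin, 78 mm across, 36 mm high, beyond the slat at the right. Leave it.
- tenon_piece: Bystander: wood offcut 30 x 100 x 22 mm, at the far left. Leave it.

How it is judged:
By the outcome, as a careful person would: the job done as asked, in the order asked, and still so for the second after the job is handed in, while the arm keeps its last pose, push and grip.
It also fails if it takes over 48 s, if anything falls off the work surface, if the arm or the gripper's body presses on something with over 40 N, if the wrist force passes 120 N, or if a joint passes its speed limit or range.

ROBOT

A 6-joint arm with a two-finger parallel gripper is mounted at the origin on a cart in front of the work surface, level with it; the furniture and walls round the work are solid. World frame = base frame: x ahead of the robot, y to its left, z up, the work surface at z = 0. Lengths are in mm, angles in rad, forces in N, time in s.
With the tool pointing down it reaches from about 275 to 750 mm from the base axis. Payload 10.2 kg.
Tool frame: the origin (TCP) lies at the very end of the fingers, on their centre line; the grasp point (between the pads) lies 19 mm behind it (manip.hold_point_z is the z of the grasp point in the tool frame, in mm); z points along the fingers, y is the line along which they close (so a half turn about z gives the same grasp; the last joint's range is limited). The gripper opens to 88 mm and grips with 3 to 60 N. Pads are 18 mm wide; open, the fingers measure 123 mm over their backs; the gripper's body (75 mm by 187 mm) begins 45 mm behind the grasp point.
Start: joints at [-1.325, 0.313, 1.498, -0, 1.331, -0.223], TCP at [237.192, -468.371, 238.72] pointing down, gripper open.
Joint ranges: [-2.94, 2.94], [-0.97, 2.17], [0.19, 2.56], [-1.23, 4.37], [0.02, 3.11], [-2.88, 2.88]. Speed limits (rad/s): [2.39, 2.39, 3.01, 3.14, 3.14, 3.14].

INTERFACE

Orientations are given as a unit quaternion [w, x, y, z].
In Python, from bench import monitor, snapshot, job_done, nets, manip gives the robot as it stands. The module is installed in compiled form; this text tells all that it offers.
- The arm moves only by the tool arm_command, never from a script. Its argument "deltas" is a list that holds one entry, the list of rows, each a list of 6 numbers: the shift along the tool's x, y, z in units of 300 mm (1.0 is 300 mm), then the turn, a rotation vector about the tool's x, y, z in units of 360 degrees (1.0 is 360 degrees). A call has 1 to 5 rows; each row shifts and turns the commanded pose from where the row before left it, along the tool's axes as they then stand; what a row does not reach is not made up. A row lasts 1/12 s, in which the tool goes at most 41.7 mm and 7.16 degrees, less where a joint would pass 70% of its speed; a pose out of reach is approached as far as the arm can. A call with a number of a shift or a turn outside -1 to 1 is refused whole. A call with a gripper value outside its range is refused whole. "hand" is the closure, from -1 (fully open) to 1 (shut), set as the call begins (left out, the last holds). The fingers move at their own pace and stop on an object; "squeeze" is the grip in N (left out, the last holds). Time passes only in rows, so rows that do not move let the fingers close. It gives the time, the measured TCP pose, the force, the opening and the grip force at its end, in the units of the state.
- monitor.state(): the state, without advancing time (a new reading comes with each control period).
- snapshot(name): name is "scene" or "top"; returns a dict with "pixels" (420x560x3 uint8, blue, green, red), "mtx" (3x3 intrinsics, pixels), "camera_from_world" (4x4, takes a point from world to camera coordinates). Camera axes: x right, y down, z forward; pixel columns grow to the right and rows downward; lengths in mm; the calibration is good to about 2 mm. A picture is of the moment at which its call begins. There is no depth.
- job_done(): hands the job in; it is judged then, once.
Trained networks look in a picture, given as the dict that the camera call returned (one of the last four; its "shot" number tells which), for a name from the list of things; names that differ only in an ending like _2 or _b are one class to them, and where a whole thing is asked for, a point or a joint stands for the part that bears it (a point fixed in the world has none). Each returns a list of dicts, best first, with "conf" (0 to 1); they miss things now and then, are a little off and sometimes report something else, mostly with a low value. They report only what shows in the picture. A call takes as long as a camera call.
- nets.masks_of(query, picture): "region" (420x560 bool, what is visible of it).
- nets.mark_of(query, picture): "centre" ([x, y, z] in mm, in the coordinates of the camera as it stood for that picture, good to about 4 mm: a listed point, or the origin of a listed thing).
The state is a dict: "clock": time; "joint_pos": joint angles; "dq": joint speeds; "joint_efforts": joint torques, N m; "ee_pos": TCP position; "eef_rot": TCP orientation; "wrist_force": force on the tool from outside, world axes, zero at the start; "torque": the same for the moment, N m; "opening": finger opening in mm; "gripper_force": force on a finger pad.
Only numpy, scipy, OpenCV 4.12 (cv2) and the standard library are available. Lean on these libraries where they do the work, as an engineer would, in place of code of your own. Each camera call takes 0.05 s, during which the arm holds its last target. There are 200 camera calls.

## Working session

There is one attempt and no reset: what is moved stays moved. The work goes in short steps, Python scripts to look and compute and a tool call to move; the robot and the scene stay as the last step left them, time stands still between calls to the robot, and variables do not carry over. Pictures are saved under pics/ and viewed, at most 10 in all, crops included, and the job is handed in when it is done.

Besides the shell and the picture viewer there is one more tool, called after "Call:" by a JSON object that holds its "api" and its "payload". arm_command: Moves the arm, as the interface text tells. Shifts and turns lie within -1 to 1; 1 stands for 300 mm of shift or 360 degrees of turn. Its arguments: {"type":"object","properties":{"deltas":{"type":"array"},"hand":{"type":"number"},"squeeze":{"type":"number"}},"required":["deltas"]}

```bash
mkdir -p pics
cat > h.py <<'E'
import numpy as np,cv2
from bench import monitor,snapshot,job_done,nets,manip
def world(p,c):
    T=np.array(p["camera_from_world"]);return (np.linalg.inv(T)@np.r_[c,1])[:3]
def look(names,cams=("scene","top"),save=None):
    for c in cams:
        p=snapshot(c)
        if save: cv2.imwrite(f"pics/{save}_{c}.png",p["pixels"])
        for n in names:
            r=nets.mark_of(n,p)
            print(c,n,[(np.round(world(p,d["centre"]),1).tolist(),round(d["conf"],2)) for d in r[:2]])
E
python3 - <<'E'
from h import *
look(["slat","bending_form","crown","index_rail","plunger_knob","knob_grip","pad","clamp_head"],save="a")
s=monitor.state();print(s,manip.hold_point_z)
E
```

```text
scene slat []
scene bending_form [([446.6, -2.0, 78.3], 0.71), ([537.5, 67.6, -2.1], 0.7)]
scene crown [([562.2, 110.8, 67.9], 0.79)]
scene index_rail [([513.4, -21.0, 57.9], 0.98)]
scene plunger_knob [([446.4, -2.6, 76.7], 0.38)]
scene knob_grip [([449.3, -1.4, 93.4], 0.53)]
scene pad [([476.4, 130.9, 81.8], 0.93), ([516.3, -21.7, 56.8], 0.19)]
scene clamp_head [([450.9, -3.6, 53.2], 0.59)]
top slat [([477.1, -244.2, 2.4], 0.87), ([519.5, -20.3, 52.2], 0.21)]
top bending_form [([541.8, 66.6, 4.6], 0.64)]
top crown [([560.8, 110.9, 71.5], 0.86)]
top index_rail [([517.0, -20.7, 54.9], 0.82)]
top plunger_knob [([448.4, -4.8, 82.9], 0.62)]
top knob_grip [([450.4, -0.9, 93.5], 0.59)]
top pad [([481.0, 130.2, 87.7], 0.69)]
top clamp_head [([450.7, -2.3, 57.1], 0.97), ([562.1, 108.4, 67.3], 0.53)]
{'clock': 0.9, 'joint_pos': array([-1.32543614e+00,  3.12931893e-01,  1.49770288e+00,  7.15806260e-06,
        1.33102178e+00, -2.23399638e-01]), 'dq': array([-0.00045598,  0.0004237 , -0.00021437, -0.001103  ,  0.00039496,
        0.00059553]), 'joint_efforts': array([ 5.09384483e-05, -4.02114701e+01, -2.52417201e+01,  6.95626438e-02,
        3.18109081e-02,  1.57549664e-05]), 'ee_pos': array([ 237.17579577, -468.3735865 ,  238.70276091]), 'eef_rot': array([-3.19867127e-05,  9.72658734e-01,  2.32239070e-01,  3.12558615e-06]), 'wrist_force': array([ 0.9155473 , -0.13421072, -0.15375042]), 'torque': array([ 0.00897016,  0.00308017, -0.00879963]), 'gripper_force': 0.0, 'opening': 87.82489015750475} -18.700000000000003
```

View pics/a_top.png

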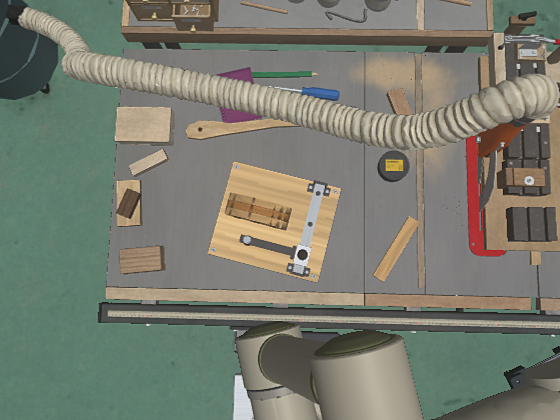

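View pics/a_scene.png

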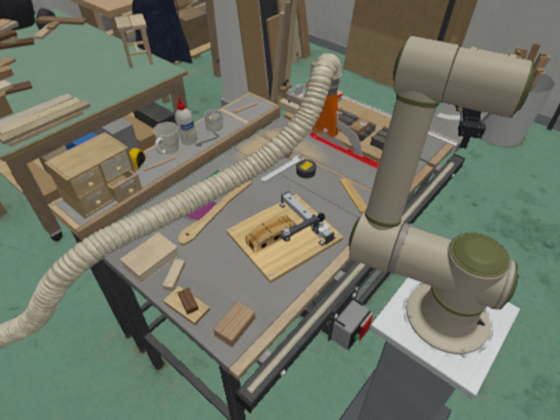

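```bash
cat >> h.py <<'E'
def toplane(p,uv,z):
    K=np.array(p["mtx"]);T=np.array(p["camera_from_world"]);R=T[:3,:3];o=-R.T@T[:3,3]
    d=(R.T@np.linalg.inv(K)@np.c_[uv,np.ones(len(uv))].T).T
    return o+d*((z-o[2])/d[:,2])[:,None]
def slatfit(p,z=8,name="slat"):
    r=nets.masks_of(name,p)
    if not r: print("none");return
    m=r[0]["region"];v,u=np.nonzero(m)
    w=toplane(p,np.c_[u,v].astype(float),z)[:,:2].astype(np.float32)
    c=w.mean(0);_,V=np.linalg.eigh(np.cov((w-c).T));a=V[:,1]
    q=(w-c)@V
    mr=cv2.minAreaRect(w)
    print("conf",r[0]["conf"],len(u),"centroid",c,"ang",np.degrees(np.arctan2(a[1],a[0])),"rect",mr,"cen long ext",np.percentile(q[:,1],[.5,99.5]))
    return m
E
python3 - <<'E'
from h import *
from scipy.optimize import least_squares
L={"bending_form":(0,0,0),"crown":(10,45,70),"index_rail":(0,-90,55),"plunger_knob":(-70,-90,79),"knob_grip":(-70,-90,94),"pad":(-70,45,84),"clamp_head":(-70,-90,55)}
obs=[]
for c in ("top","scene"):
    p=snapshot(c); slatfit(p)
    print("cam pos",np.linalg.inv(p["camera_from_world"])[:3,3])
    for n in L:
        for d in nets.mark_of(n,p)[:1]: obs.append((c,n,world(p,d["centre"])))
def pred(x,n):
    a=x[2];l=L[n];return np.array([x[0]+np.cos(a)*l[0]-np.sin(a)*l[1],x[1]+np.sin(a)*l[0]+np.cos(a)*l[1]])
for cs in (("top",),("scene",),("top","scene")):
    f=lambda x:np.concatenate([pred(x,n)-w[:2] for c,n,w in obs if c in cs])
    r=least_squares(f,[538,67,-.26],loss="soft_l1",f_scale=3)
    print(cs,r.x,np.degrees(r.x[2]),"crown",pred(r.x,"crown"),"knob",pred(r.x,"plunger_knob"));print(np.round(f(r.x).reshape(-1,2),1).tolist())
E
```

```text
conf 0.88 914 centroid [ 476.0565  -244.84502] ang 148.7486205093261 rect ((476.4960021972656, -244.42446899414062), (34.096736907958984, 180.459716796875), 58.55275344848633) cen long ext [-89.39431718  88.87837552]
cam pos [ 400.01294783   18.19568933 1235.48363748]
conf 0.73 300 centroid [ 469.06223 -236.57495] ang 148.18123119598332 rect ((470.8929138183594, -236.67752075195312), (36.605674743652344, 172.1546173095703), 58.37832260131836) cen long ext [-85.97354863  82.88923365]
cam pos [ -52.39699229  783.31999733 1047.64077761]
('top',) [ 5.40162693e+02  6.77456222e+01 -2.42434196e-01] -13.890456235229767 crown [560.67324389 109.02900043] knob [450.60376844  -2.81781702]
[[89.0, 69.7], [-0.6, -2.9], [1.4, 1.7], [-0.0, -0.4], [-1.6, -5.5], [0.2, 0.3], [-4.2, 0.4]]
('scene',) [ 5.37468425e+02  6.91647117e+01 -2.26777818e-01] -12.99341188582308 crown [557.33013984 110.76413815] knob [449.02519879  -2.79219036]
[[-0.7, 0.8], [-2.7, -2.9], [1.5, 3.2], [1.8, -2.8], [0.1, 0.2], [3.4, 0.2], [-4.3, 0.9]]
('top', 'scene') [ 5.38899854e+02  6.84223465e+01 -2.36076940e-01] -13.526212278396885 crown [559.14754304 109.83528048] knob [449.79132589  -2.70901201]
[[87.7, 70.4], [-2.1, -2.1], [0.7, 2.2], [-0.8, -0.3], [-2.5, -5.4], [-1.5, 0.6], [-5.0, 0.5], [0.7, 0.0], [-0.9, -3.8], [2.1, 2.6], [2.5, -2.7], [0.9, 0.3], [5.4, -0.0], [-3.5, 0.9]]
```

Call:
{"api": "arm_command", "payload": {"deltas": [[[0.0874,-0.0255,0.033,0,0,0],[0.0874,-0.0255,0.033,0,0,0],[0.0874,-0.0255,0.033,0,0,0],[0.0874,-0.0255,0.033,0,0,0]]], "hand": -0.36}}

```text
clock: 2.13
ee_pos: [317.6, -392.8, 198.7]
eef_rot: [0.0, 0.973, 0.232, 0.0]
wrist_force: [0.3, 1.5, 0.0]
opening: 63.7
gripper_force: 0.0
```

Call:
{"api": "arm_command", "payload": {"deltas": [[[0.0874,-0.0255,0.033,0,0,0],[0.0874,-0.0255,0.033,0,0,0],[0.0874,-0.0255,0.033,0,0,0],[0.0874,-0.0255,0.033,0,0,0]]]}}

```text
clock: 2.47
ee_pos: [397.5, -318.0, 159.1]
eef_rot: [0.0, 0.973, 0.232, 0.0]
wrist_force: [-0.1, -0.1, -0.2]
opening: 60.0
gripper_force: 0.0
```

Call:
{"api": "arm_command", "payload": {"deltas": [[[0.0874,-0.0255,0.033,0,0,0],[0.0874,-0.0255,0.033,0,0,0],[0.0874,-0.0255,0.033,0,0,0],[0.0874,-0.0255,0.033,0,0,0]]]}}

```text
clock: 2.8
ee_pos: [477.3, -243.3, 119.5]
eef_rot: [0.0, 0.973, 0.232, 0.0]
wrist_force: [-0.3, -0.8, 1.0]
opening: 59.6
gripper_force: 0.0
```

Call:
{"api": "arm_command", "payload": {"deltas": [[[0,0,0,0,0,0.0162],[0,0,0,0,0,0.0162],[0,0,0,0,0,0.0162],[0,0,0,0,0,0.0162],[0,0,0,0,0,0.0162]]]}}

```text
clock: 3.22
ee_pos: [476.5, -244.3, 119.9]
eef_rot: [-0.0, 1.0, -0.022, -0.0]
wrist_force: [-0.6, -0.6, -0.6]
opening: 59.7
gripper_force: 0.0
```

Call:
{"api": "arm_command", "payload": {"deltas": [[[0,0,0,0,0,0.0162],[0,0,0,0,0,0.0162],[0,0,0,0,0,0.0162],[0,0,0,0,0,0.0162],[0,0,0,0,0,0.0162]]]}}

```text
clock: 3.63
ee_pos: [476.5, -244.4, 119.9]
eef_rot: [0.0, 0.962, -0.274, 0.0]
wrist_force: [-0.0, -0.6, -0.1]
opening: 60.2
gripper_force: 0.0
```

```bash
cat >> h.py <<'E'
from scipy.spatial.transform import Rotation as Ro
def go(x,y,z,yaw):
    "shift (units) along present tool axes, turn (units) about tool axes"
    s=monitor.state();q=np.array(s["eef_rot"]);R=Ro.from_quat(np.r_[q[1:],q[0]])
    ya=np.degrees(np.arctan2(*R.as_matrix()[1::-1,1]))
    c,sn=np.cos(np.radians(yaw)),np.sin(np.radians(yaw))
    G=Ro.from_matrix(np.c_[[-sn,c,0],[c,sn,0],[0,0,-1]])
    d=R.inv().apply(np.array([x,y,z])-s["ee_pos"])/300
    print("t",s["clock"],"pos",np.round(s["ee_pos"],1),"yaw",round(ya,2),"open",round(s["opening"],1),"F",np.round(s["wrist_force"],1),"g",round(s["gripper_force"],1))
    print("shift",np.round(d,4),"turn",np.round((R.inv()*G).as_rotvec()/2/np.pi,4))
E
python3 - <<'E'
from h import *
go(476.3,-244.6,60,-121.4)
p=snapshot("top");r=nets.masks_of("bending_form",p)
for d in r[:2]:
    v,u=np.nonzero(d["region"]);w=toplane(p,np.c_[u,v].astype(float),18)[:,:2].astype(np.float32)
    print(d["conf"],len(u),cv2.minAreaRect(w))
print(slatfit(p) is None)
cv2.imwrite("pics/b.png",cv2.resize(p["pixels"][130:310,190:440],None,fx=3,fy=3,interpolation=cv2.INTER_CUBIC))
E
```

```text
t 3.6333 pos [ 476.5 -244.4  119.9] yaw -121.75 open 60.2 F [-0.  -0.6 -0.1] g 0.0
shift [-0.      0.001   0.1998] turn [ 0.    -0.    -0.001]
0.65 10974 ((540.7492065429688, 67.78945922851562), (293.44903564453125, 255.03543090820312), 76.7811050415039)
0.26 439 ((477.30926513671875, 84.19799041748047), (143.9009552001953, 28.28648567199707), 76.42151641845703)
none
True
```

View pics/b.png

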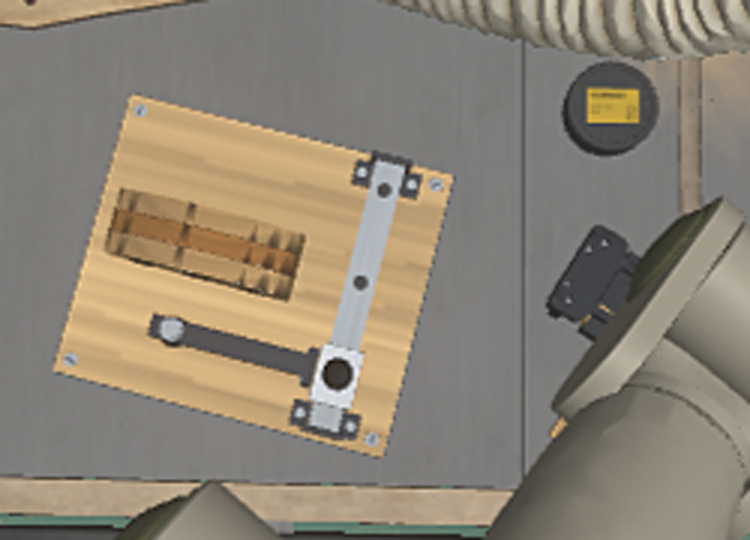

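Run:
```python
from h import *
p=snapshot("top")
f=lambda pts,z:toplane(p,np.array([[x/3-1/3+190,y/3-1/3+130] for x,y in pts],float),z)[:,:2]
h=f([(384,190),(360,283)],55);print("holes",h,np.degrees(np.arctan2(*(h[0]-h[1])[::-1])),np.linalg.norm(h[0]-h[1]))
k=f([(337,374)],105);print("knob",k, np.degrees(np.arctan2(*(h[0]-k[0])[::-1])),np.linalg.norm(h[0]-k[0]))
b=f([(133,97),(453,177),(382,456),(55,372)],18);print("board",b,b.mean(0))
for i in range(4):
    d=b[(i+1)%4]-b[i];print(np.degrees(np.arctan2(d[1],d[0])),np.linalg.norm(d))
s=f([(172,330)],123);print("screw",s,k-s)
```

```text
holes [[607.02427526 -40.55494043]
 [528.52664716 -21.76048785]] -13.464687481845592 80.71622553867276
knob [[450.78187134  -3.135192  ]] -13.4685359857025 160.66090487250088
board [[ 691.47876139  177.35464611]
 [ 626.05250972 -101.59283658]
 [ 386.94903842  -43.74714986]
 [ 450.95962567  234.84584969]] [538.8599838   66.71512734]
-103.19994359456658 286.5175256509455
166.39989378045271 246.00120621647568
77.06008927214322 285.8520853080023
-13.443152450089375 247.29474951224978
screw [[481.21365532 126.20769587]] [[ -30.43178398 -129.34288788]]
```

Call:
{"api": "arm_command", "payload": {"deltas": [[[0,0.001,0.09,0,0,-0.001],[0,0,0.09,0,0,0],[0,0,0.09,0,0,0],[0,0,0.06,0,0,0],[0,0,0.04,0,0,0]]]}}

```text
clock: 4.25
ee_pos: [475.5, -244.0, 6.9]
eef_rot: [-0.001, 0.964, -0.267, -0.001]
wrist_force: [0.0, -0.3, -0.3]
opening: 60.3
gripper_force: 0.0
```

Call:
{"api": "arm_command", "payload": {"deltas": [[[0,0,0.0177,0,0,0],[0,0,0,0,0,0],[0,0,0,0,0,0]]]}}

```text
clock: 4.5
ee_pos: [476.5, -244.8, 4.1]
eef_rot: [0.0, 0.964, -0.268, 0.0]
wrist_force: [-0.0, -0.3, 0.7]
opening: 59.9
gripper_force: 0.0
```

Call:
{"api": "arm_command", "payload": {"deltas": [[[0,0,0.0033,0,0,0],[0,0,0,0,0,0],[0,0,0,0,0,0],[0,0,0,0,0,0],[0,0,0,0,0,0]]], "hand": 1, "squeeze": 25}}

```text
clock: 4.92
ee_pos: [476.4, -244.7, 3.0]
eef_rot: [0.0, 0.963, -0.268, 0.0]
wrist_force: [0.1, 0.1, 2.3]
opening: 31.2
gripper_force: 25.0
```

Call:
{"api": "arm_command", "payload": {"deltas": [[[0,0,0,0,0,0],[0,0,0,0,0,0],[0,0,0,0,0,0]]]}}

```text
clock: 5.17
ee_pos: [476.4, -244.7, 3.0]
eef_rot: [0.0, 0.963, -0.268, 0.0]
wrist_force: [-0.5, 0.2, 5.8]
opening: 31.0
gripper_force: 25.0
```

Call:
{"api": "arm_command", "payload": {"deltas": [[[0,0,-0.06,0,0,0],[0,0,-0.12,0,0,0],[0,0,-0.12,0,0,0],[0,0,-0.12,0,0,0],[0,0,-0.12,0,0,0]]]}}

```text
clock: 5.58
ee_pos: [475.9, -244.2, 166.1]
eef_rot: [-0.0, 0.963, -0.268, -0.0]
wrist_force: [0.3, -1.0, -0.3]
opening: 31.6
gripper_force: 25.0
```

Call:
{"api": "arm_command", "payload": {"deltas": [[[0,0,0,0,0,-0.0149],[0,0,0,0,0,-0.0149],[0,0,0,0,0,-0.0149],[0,0,0,0,0,-0.0149],[0,0,0,0,0,-0.0149]]]}}

```text
clock: 6.0
ee_pos: [476.1, -244.4, 164.3]
eef_rot: [-0.0, 0.999, -0.035, -0.0]
wrist_force: [-0.0, -0.8, -1.2]
opening: 31.7
gripper_force: 25.0
```

Call:
{"api": "arm_command", "payload": {"deltas": [[[0,0,0,0,0,-0.0149],[0,0,0,0,0,-0.0149],[0,0,0,0,0,-0.0149],[0,0,0,0,0,-0.0149],[0,0,0,0,0,-0.0149]]]}}

```text
clock: 6.42
ee_pos: [476.1, -244.4, 164.2]
eef_rot: [-0.0, 0.98, 0.198, -0.0]
wrist_force: [-0.8, 0.7, -0.5]
opening: 31.4
gripper_force: 25.0
```

Call:
{"api": "arm_command", "payload": {"deltas": [[[0,0,0,0,0,-0.0149],[0,0,0,0,0,-0.0149],[0,0,0,0,0,-0.0149],[0,0,0,0,0,-0.0149],[0,0,0,0,0,-0.0149]]]}}

```text
clock: 6.83
ee_pos: [476.1, -244.4, 164.2]
eef_rot: [-0.0, 0.908, 0.42, -0.0]
wrist_force: [0.3, 0.1, -1.4]
opening: 31.4
gripper_force: 25.0
```

Call:
{"api": "arm_command", "payload": {"deltas": [[[0,0,0,0,0,-0.0149],[0,0,0,0,0,-0.0149],[0,0,0,0,0,-0.0149],[0,0,0,0,0,-0.0149],[0,0,0,0,0,-0.0149]]]}}

```text
clock: 7.25
ee_pos: [476.1, -244.4, 164.2]
eef_rot: [-0.0, 0.786, 0.619, -0.0]
wrist_force: [-0.3, 0.4, -0.3]
opening: 31.6
gripper_force: 25.0
```

Run:
```python
from h import *
go(560,110,165,-13.45)
for c in ("top","scene"):
    p=snapshot(c); cv2.imwrite(f"pics/c_{c}.png",p["pixels"]); slatfit(p,z=monitor.state()["ee_pos"][2]+5)
```

```text
t 7.25 pos [ 476.1 -244.4  164.2] yaw -13.55 open 31.6 F [-0.3  0.4 -0.3] g 25.0
shift [ 1.214  -0.005  -0.0021] turn [-0.0001 -0.0001 -0.0003]
conf 0.91 340 centroid [ 493.71674 -182.77797] ang 82.67112970766588 rect ((492.74407958984375, -183.88255310058594), (54.00886535644531, 33.987327575683594), 75.1435775756836) cen long ext [-28.86834421  25.34650339]
conf 0.65 175 centroid [ 482.83688 -188.72911] ang 81.55840811149369 rect ((480.93524169921875, -193.45584106445312), (90.69100952148438, 36.744346618652344), 76.06301879882812) cen long ext [-49.30562298  39.96316722]
```

Run:
```python
from h import *
a=snapshot("top");b=snapshot("scene")
for uv in ((258,100),(330,120)):
  for z in (0,50,100,200,300,400,500,600):
    w=toplane(a,np.array([uv],float),z)[0];c=b["camera_from_world"]@np.r_[w,1];q=b["mtx"]@c[:3];print(uv,np.round(w),np.round(q[:2]/q[2]))
```

```text
(258, 100) [868. 121.   0.] [203. 199.]
(258, 100) [850. 117.  50.] [206. 191.]
(258, 100) [831. 113. 100.] [209. 181.]
(258, 100) [793. 104. 200.] [216. 161.]
(258, 100) [755.  96. 300.] [223. 139.]
(258, 100) [717.  88. 400.] [231. 113.]
(258, 100) [679.  79. 500.] [241.  84.]
(258, 100) [641.  71. 600.] [252.  49.]
(330, 120) [816. -74.   0.] [252. 178.]
(330, 120) [799. -70.  50.] [254. 170.]
(330, 120) [782. -66. 100.] [256. 162.]
(330, 120) [748. -59. 200.] [261. 144.]
(330, 120) [715. -51. 300.] [266. 123.]
(330, 120) [681. -44. 400.] [272.  99.]
(330, 120) [647. -36. 500.] [279.  71.]
(330, 120) [614. -29. 600.] [287.  39.]
```

View pics/c_scene.png

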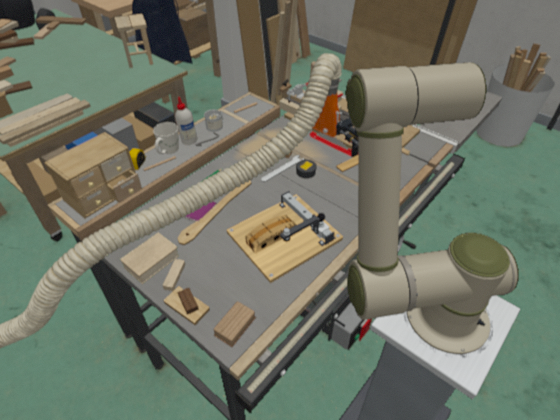

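Call:
{"api": "arm_command", "payload": {"deltas": [[[0.06,-0.005,0,0,0,0],[0.09,0,0,0,0,0],[0.1,0,0,0,0,0],[0.1,0,0,0,0,0],[0.1,0,0,0,0,0]]]}}

```text
clock: 7.97
ee_pos: [507.1, -111.8, 164.6]
eef_rot: [-0.0, 0.788, 0.616, 0.0]
wrist_force: [-0.3, 0.5, 0.5]
opening: 31.8
gripper_force: 25.0
```

Call:
{"api": "arm_command", "payload": {"deltas": [[[0.1,0,0,0,0,0],[0.1,0,0,0,0,0],[0.1,0,0,0,0,0],[0.1,0,0,0,0,0],[0.1,0,0,0,0,0]]]}}

```text
clock: 8.38
ee_pos: [543.0, 34.1, 164.7]
eef_rot: [0.0, 0.788, 0.616, 0.0]
wrist_force: [0.1, 0.0, -0.5]
opening: 31.3
gripper_force: 25.0
```

Call:
{"api": "arm_command", "payload": {"deltas": [[[0.1,0,0,0,0,0],[0.08,0,0,0,0,0],[0.054,0,0,0,0,0],[0.03,0,0,0,0,0],[0,0,0,0,0,0]]]}}

```text
clock: 8.8
ee_pos: [561.8, 110.7, 164.4]
eef_rot: [-0.0, 0.787, 0.617, -0.0]
wrist_force: [0.5, -0.0, -0.4]
opening: 31.4
gripper_force: 25.0
```

Run:
```python
from h import *
go(560.2,109.8,100,-13.45)
z=monitor.state()["ee_pos"][2]+5
for c in ("top","scene"):
    p=snapshot(c); cv2.imwrite(f"pics/d_{c}.png",p["pixels"]); slatfit(p,z=z)
    for n in("slat","crown"):
        print(n,[(world(p,d["centre"]).round(1),d["conf"]) for d in nets.mark_of(n,p)[:2]])
```

```text
t 8.8 pos [561.8 110.7 164.4] yaw -13.77 open 31.4 F [ 0.5 -0.  -0.4] g 25.0
shift [-0.0042 -0.0046  0.2148] turn [-0.     -0.     -0.0009]
conf 0.8 252 centroid [546.51337   39.337162] ang 73.8678710616359 rect ((546.5127563476562, 40.179222106933594), (41.09611511230469, 33.06371307373047), 77.25978088378906) cen long ext [-19.64433219  21.0058016 ]
slat [(array([453. ,   2.3,  60.1]), 0.39)]
crown []
conf 0.53 306 centroid [565.91064 155.9816 ] ang 78.0476307243855 rect ((564.6470336914062, 155.1781005859375), (97.91822814941406, 41.6025390625), 75.96354675292969) cen long ext [-48.09263197  46.05071648]
slat [(array([560.7, 106.2, 155.8]), 0.68)]
crown [(array([559.2, 110.4,  70. ]), 0.74), (array([ 684.6, -232.5,    1.8]), 0.16)]
```

View pics/d_scene.png

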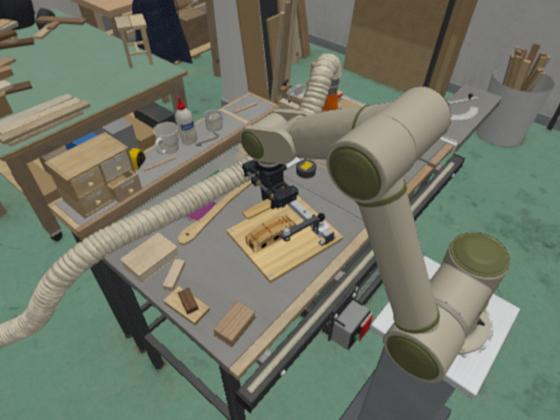

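Call:
{"api": "arm_command", "payload": {"deltas": [[[0,-0.0046,0.03,0,0,-0.0009],[0,0,0.07,0,0,0],[0,0,0.08,0,0,0],[0,0,0.06,0,0,0],[0,0,0.03,0,0,0]]]}}

```text
clock: 9.62
ee_pos: [559.1, 109.6, 80.8]
eef_rot: [-0.001, 0.785, 0.619, -0.002]
wrist_force: [0.1, 0.1, -1.5]
opening: 32.0
gripper_force: 25.0
```

Call:
{"api": "arm_command", "payload": {"deltas": [[[0,0,0.015,0,0,0],[0,0,0.008,0,0,0],[0,0,0,0,0,0]]]}}

```text
clock: 9.87
ee_pos: [560.7, 109.7, 77.0]
eef_rot: [0.0, 0.785, 0.619, 0.0]
wrist_force: [0.6, 0.3, -0.8]
opening: 31.2
gripper_force: 25.0
```

Run:
```python
from h import *
go(560.4,110.8,73,-13.45)
```

```text
t 9.8667 pos [560.7 109.7  77. ] yaw -13.5 open 31.2 F [ 0.6  0.3 -0.8] g 25.0
shift [ 0.0033 -0.0017  0.0133] turn [ 0.0001 -0.     -0.0001]
```

Call:
{"api": "arm_command", "payload": {"deltas": [[[0.0033,-0.001,0.007,0,0,0],[0,0,0.003,0,0,0],[0,0,0,0,0,0]]]}}

```text
clock: 10.12
ee_pos: [560.5, 110.9, 74.1]
eef_rot: [0.0, 0.785, 0.619, 0.0]
wrist_force: [0.5, 0.2, -1.4]
opening: 31.6
gripper_force: 25.0
```

Call:
{"api": "arm_command", "payload": {"deltas": [[[0,0,0.002,0,0,0],[0,0,0,0,0,0]]]}}

```text
clock: 10.28
ee_pos: [560.4, 110.8, 73.3]
eef_rot: [0.0, 0.785, 0.619, 0.0]
wrist_force: [0.1, -0.1, -1.2]
opening: 31.6
gripper_force: 25.0
```

Call:
{"api": "arm_command", "payload": {"deltas": [[[0,0,0.002,0,0,0],[0,0,0,0,0,0]]]}}

```text
clock: 10.45
ee_pos: [560.5, 110.8, 72.7]
eef_rot: [0.0, 0.785, 0.619, 0.0]
wrist_force: [0.3, 0.5, 0.6]
opening: 31.7
gripper_force: 25.0
```

Run:
```python
from h import *
go(560.4,110.8,73,-13.45)
a=snapshot("top");b=snapshot("scene")
A=cv2.resize(a["pixels"][180:255,205:325],(800,500),interpolation=cv2.INTER_CUBIC)
B=cv2.resize(b["pixels"][170:290,220:412],(800,500),interpolation=cv2.INTER_CUBIC)
cv2.imwrite("pics/e_top.png",A);cv2.imwrite("pics/e_scene.png",B)
```

```text
t 10.45 pos [560.5 110.8  72.7] yaw -13.49 open 31.7 F [0.3 0.5 0.6] g 25.0
shift [-0.0001 -0.0003 -0.0011] turn [ 0.0001 -0.     -0.0001]
```

View pics/e_scene.png

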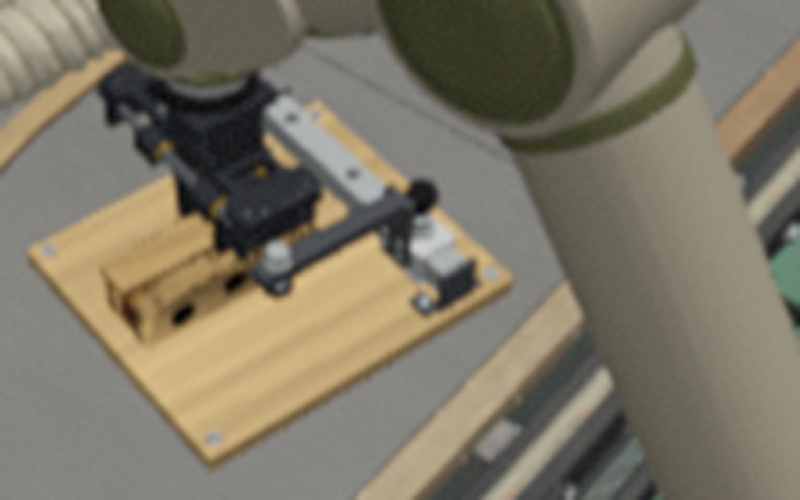

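Call:
{"api": "arm_command", "payload": {"deltas": [[[0,0,0.001,0,0,0],[0,0,0,0,0,0],[0,0,0,0,0,0]]]}}

```text
clock: 10.8
ee_pos: [560.5, 110.8, 72.6]
eef_rot: [0.0, 0.785, 0.619, 0.0]
wrist_force: [-1.5, 0.2, 5.7]
opening: 31.1
gripper_force: 25.0
```

Call:
{"api": "arm_command", "payload": {"deltas": [[[0,0,0,0,0,0],[0,0,0,0,0,0],[0,0,0,0,0,0],[0,0,0,0,0,0]]], "hand": 0.0}}

```text
clock: 11.13
ee_pos: [560.3, 110.8, 72.0]
eef_rot: [-0.0, 0.785, 0.619, -0.0]
wrist_force: [0.2, 1.1, 0.2]
opening: 43.9
gripper_force: 0.0
```

Call:
{"api": "arm_command", "payload": {"deltas": [[[0,0,-0.01,0,0,0],[0,0,-0.04,0,0,0],[0,0,-0.1,0,0,0],[0,0,-0.12,0,0,0],[0,0,-0.1,0,0,0]]]}}

```text
clock: 11.55
ee_pos: [560.4, 110.8, 185.4]
eef_rot: [0.0, 0.785, 0.619, 0.0]
wrist_force: [-0.0, 0.0, 0.6]
opening: 43.8
gripper_force: 0.0
```

Run:
```python
from h import *
go(450.7,-3,130,-13.45)
for c in ("top","scene"):
    p=snapshot(c);slatfit(p,78)
    print([(world(p,d["centre"]).round(1),d["conf"]) for d in nets.mark_of("slat",p)[:2]])
b=p
B=cv2.resize(b["pixels"][180:270,225:369],(800,500),interpolation=cv2.INTER_CUBIC)
cv2.imwrite("pics/f_scene.png",B)
```

```text
t 11.55 pos [560.4 110.8 185.4] yaw -13.5 open 43.8 F [-0.   0.   0.6] g 0.0
shift [-0.4543 -0.2671  0.1844] turn [ 0.0001 -0.     -0.0001]
conf 0.62 230 centroid [547.8045    49.316116] ang 81.4443317905217 rect ((561.3523559570312, 106.74945068359375), (176.53236389160156, 30.462173461914062), 77.1030044555664) cen long ext [-28.97139221 147.07383366]
[]
conf 0.91 561 centroid [555.1782   115.963005] ang 76.89644687942473 rect ((554.7299194335938, 112.76222229003906), (184.63778686523438, 41.060150146484375), 76.37071228027344) cen long ext [-95.1117858   88.48741325]
[(array([559.6, 110.9,  67.2]), 0.64), (array([447.6,  -0.9,  78.7]), 0.25)]
```

View pics/f_scene.png

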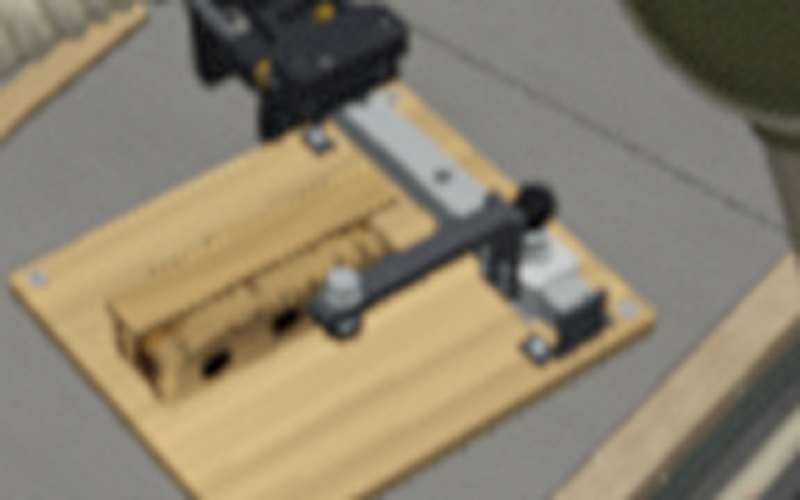

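```bash
cat > tilt.py <<'E'
from h import *
from scipy.optimize import minimize
def proj(p,w):
    c=(p["camera_from_world"]@np.c_[w,np.ones(len(w))].T)[:3];q=p["mtx"]@c;return (q[:2]/q[2]).T
def box(x):
    s,l,t,yaw=x; a=np.radians(yaw)
    u=np.array([np.cos(a),np.sin(a),0]);v=np.array([-u[1],u[0],0])
    ud=u*np.cos(t)+np.r_[0,0,np.sin(t)];n=np.cross(ud,v)
    n=n if n[2]>0 else -n
    c=np.array([560,110,70.])+s*u+l*v
    return np.array([c+i*90*ud+j*16*v+k*n for i in(-1,1) for j in(-1,1) for k in(0,8)])
def fit(p,m,dz=0):
    def cost(x):
        h=cv2.convexHull(proj(p,box(x)).astype(np.float32))
        im=np.zeros((420*8,560*8),np.uint8)
        cv2.fillConvexPoly(im,np.round((h+.5)*8).astype(np.int32),255)
        r=cv2.resize(im[1200:2400,1600:3200],(200,150),interpolation=cv2.INTER_AREA)/255.
        return np.abs(r-m[150:300,200:400]).sum()
    best=None
    for t0 in (-.03,0,.03):
        r=minimize(cost,[0,0,t0,76.5],method="Nelder-Mead",options=dict(initial_simplex=np.array([[0,0,t0,76.5],[4,0,t0,76.5],[0,4,t0,76.5],[0,0,t0+.03,76.5],[0,0,t0,79]]),maxiter=150))
        if best is None or r.fun<best.fun: best=r
    return best
if __name__=="__main__":
    p=snapshot("scene");m=nets.masks_of("slat",p)[0]["region"].astype(float)
    r=fit(p,m);print("s,l,tilt(rad),yaw",r.x,"cost",r.fun,m.sum())
    for s,t in((0,-.03),(0,-.015),(0,0),(0,.015),(0,.03)): print(t,proj(p,box([r.x[0],r.x[1],t,76.5]))[[0,1,4,5,6,7]].round(1).tolist())
    p=snapshot("top")
    cv2.imwrite("pics/g.png",np.vstack([cv2.resize(p["pixels"][180:250,205:325],(800,466),interpolation=cv2.INTER_CUBIC)]))
E
python3 tilt.py
```

```text
s,l,tilt(rad),yaw [-1.15870930e+00  2.20127068e+00  4.91841655e-02  7.80178100e+01] cost 74.27843137254902 448.0
-0.03 [[290.7, 209.9], [290.7, 208.1], [243.9, 235.5], [243.7, 233.8], [249.7, 241.9], [249.5, 240.2]]
-0.015 [[290.7, 210.2], [290.7, 208.4], [243.9, 235.3], [243.7, 233.5], [249.6, 241.7], [249.5, 239.9]]
0 [[290.7, 210.5], [290.7, 208.7], [243.9, 235.0], [243.7, 233.2], [249.6, 241.4], [249.5, 239.6]]
0.015 [[290.7, 210.7], [290.7, 209.0], [243.9, 234.7], [243.7, 232.9], [249.6, 241.1], [249.5, 239.3]]
0.03 [[290.7, 211.0], [290.8, 209.3], [243.8, 234.4], [243.8, 232.6], [249.6, 240.8], [249.5, 239.0]]
```

View pics/g.png

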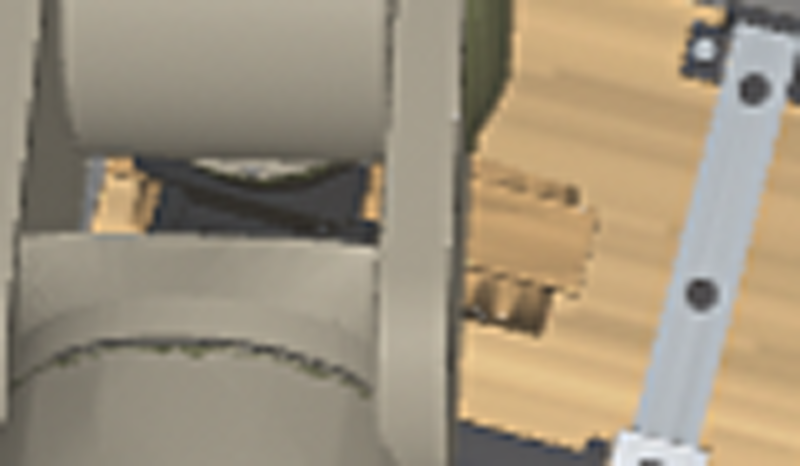

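Run:
```python
from h import *
p=snapshot("top")
f=lambda x,y,z:toplane(p,np.array([[(x+.5)/6.667-.5+205,(y+.5)/6.657-.5+180]]),z)[0,:2]
a=np.radians(-13.45);X=np.array([np.cos(a),np.sin(a)]);Y=np.array([-X[1],X[0]])
h1,h2=f(753,90,55),f(702,293,55)
print("hole spacing",np.linalg.norm(h1-h2),np.degrees(np.arctan2(*(h1-h2)[::-1])))
o=(h1+h2)/2
for n,w in dict(e1=f(598,212,78),e2=f(577,297,78),e1l=f(598,212,70),form=f(546,333,51),form2=f(577,190,51)).items(): print(n,w,"fix x",(w-o)@X+50,"y",(w-o)@Y-90)
```

```text
hole spacing 79.2695406131067 -13.081402113316303
e1 [556.14979691  17.11358582] fix x 27.067460818175217 y -45.788956046013304
e2 [524.59697951  24.15483932] fix x -5.2577384490064745 y -46.27990301017082
e1l [557.22894373  17.10610681] fix x 28.11874976689026 y -45.54522391385227
form [513.71935193  35.58548684] fix x -18.495759418200237 y -37.69286130029903
form2 [567.98252906  25.1447785 ] fix x 36.70763072561666 y -35.22577800942289
```

Call:
{"api": "arm_command", "payload": {"deltas": [[[-0.05,-0.03,0,0,0,0],[-0.085,-0.05,0.018,0,0,0],[-0.09,-0.053,0.025,0,0,0],[-0.09,-0.053,0.025,0,0,0],[-0.085,-0.05,0.025,0,0,0]]], "hand": -0.1}}

```text
clock: 12.47
ee_pos: [462.1, 9.9, 154.6]
eef_rot: [-0.0, 0.785, 0.619, -0.0]
wrist_force: [0.5, 0.0, -0.5]
opening: 48.7
gripper_force: 0.0
```

Call:
{"api": "arm_command", "payload": {"deltas": [[[-0.0552,-0.0319,0.025,0,0,0],[0,0,0,0,0,0],[0,0,0,0,0,0]]]}}

```text
clock: 12.72
ee_pos: [450.2, -3.6, 147.7]
eef_rot: [-0.0, 0.786, 0.618, -0.0]
wrist_force: [0.6, 0.6, 0.8]
opening: 48.0
gripper_force: 0.0
```

Run:
```python
from h import *
go(450.4,-3.2,76,-13.45)
for c in ("top","scene"):
  p=snapshot(c)
  for n in ("plunger_knob","knob_grip"): print(c,n,[(world(p,d["centre"]).round(1),d["conf"]) for d in nets.mark_of(n,p)[:2]])
m=nets.masks_of("slat",p);print(m and m[0]["region"].sum())
B=cv2.resize(p["pixels"][170:275,225:385],(800,525),interpolation=cv2.INTER_CUBIC)
cv2.imwrite("pics/h_scene.png",B)
```

```text
t 12.7167 pos [450.2  -3.6 147.7] yaw -13.59 open 48.0 F [0.6 0.6 0.8] g 0.0
shift [0.0013 0.0005 0.2391] turn [-0.0001 -0.     -0.0004]
top plunger_knob [(array([541.3,  69.6,   4.5]), 0.62)]
top knob_grip []
scene plunger_knob [(array([448. ,  -3.4,  77.3]), 0.52)]
scene knob_grip [(array([449.9,  -2.1,  95.1]), 0.51)]
571
```

View pics/h_scene.png

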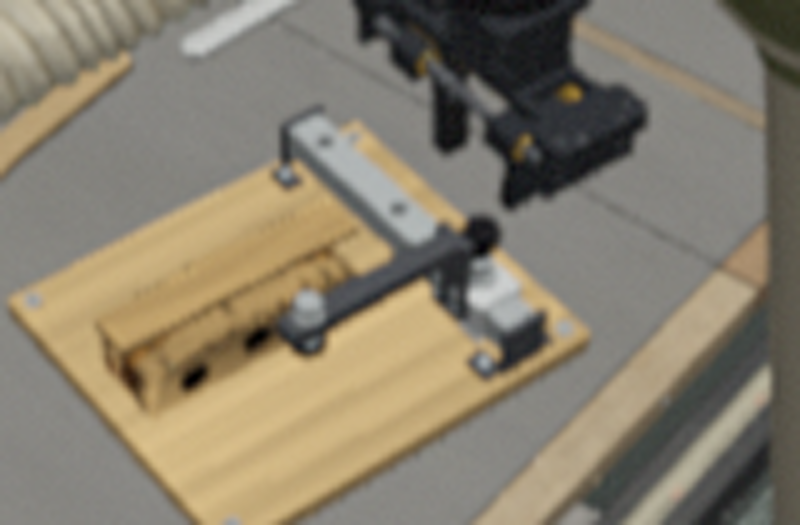

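Call:
{"api": "arm_command", "payload": {"deltas": [[[0.0013,0.0005,0.04,0,0,-0.0004],[0,0,0.06,0,0,0],[0,0,0.06,0,0,0],[0,0,0.03,0,0,0],[0,0,0,0,0,0]]]}}

```text
clock: 13.48
ee_pos: [449.8, -2.5, 89.4]
eef_rot: [-0.001, 0.784, 0.62, -0.001]
wrist_force: [0.3, 0.5, 0.2]
opening: 48.6
gripper_force: 0.0
```

Call:
{"api": "arm_command", "payload": {"deltas": [[[0,0,0.03,0,0,0],[0,0,0.019,0,0,0],[0,0,0,0,0,0]]]}}

```text
clock: 13.73
ee_pos: [450.4, -2.8, 75.5]
eef_rot: [-0.0, 0.784, 0.62, -0.0]
wrist_force: [-0.2, 0.7, -0.8]
opening: 48.2
gripper_force: 0.0
```

Call:
{"api": "arm_command", "payload": {"deltas": [[[0,0,0,0,0,0],[0,0,0,0,0,0],[0,0,0,0,0,0],[0,0,0,0,0,0],[0,0,0,0,0,0]]], "hand": 1, "squeeze": 10}}

```text
clock: 14.15
ee_pos: [450.3, -2.8, 76.4]
eef_rot: [-0.0, 0.784, 0.62, -0.0]
wrist_force: [-4.3, 0.2, 5.0]
opening: 24.7
gripper_force: 10.0
```

Run:
```python
from h import *
go(450.4,-3.2,76,-13.45)
print(monitor.state()["torque"])
```

```text
t 14.15 pos [450.3  -2.8  76.4] yaw -13.34 open 24.7 F [-4.3  0.2  5. ] g 10.0
shift [-0.0013  0.0007  0.0013] turn [-0.0001  0.      0.0003]
[ 0.06134058  0.56659236 -0.04305513]
```

Call:
{"api": "arm_command", "payload": {"deltas": [[[0,0,0,0,0,0],[0,0,0,0,0,0],[0,0,0,0,0,0]]], "squeeze": 40}}

```text
clock: 14.4
ee_pos: [450.3, -2.8, 76.4]
eef_rot: [-0.0, 0.784, 0.62, -0.0]
wrist_force: [-4.8, 0.4, 5.1]
opening: 23.9
gripper_force: 40.0
```

Call:
{"api": "arm_command", "payload": {"deltas": [[[0,0,-0.008,0,0,0],[0,0,-0.012,0,0,0],[0,0,-0.012,0,0,0],[0,0,-0.01,0,0,0],[0,0,-0.0085,0,0,0]]]}}

```text
clock: 14.82
ee_pos: [450.2, -2.8, 91.2]
eef_rot: [-0.0, 0.785, 0.62, -0.0]
wrist_force: [-1.2, -0.6, -8.4]
opening: 24.0
gripper_force: 40.0
```

Call:
{"api": "arm_command", "payload": {"deltas": [[[0,0,0,0,0,0],[0,0,0,0,0,0],[0,0,0,0,0,0]]]}}

```text
clock: 15.07
ee_pos: [450.3, -2.8, 91.0]
eef_rot: [-0.0, 0.785, 0.62, -0.0]
wrist_force: [-2.1, 1.4, -8.7]
opening: 23.9
gripper_force: 40.0
```

Run:
```python
from h import *
go(450.4,-3.2,76,-13.45)
p=snapshot("scene")
for n in ("plunger_knob","knob_grip","pad"): print(n,[(world(p,d["centre"]).round(1),d["conf"]) for d in nets.mark_of(n,p)[:2]])
```

```text
t 15.0667 pos [450.3  -2.8  91. ] yaw -13.35 open 23.9 F [-2.1  1.4 -8.7] g 40.0
shift [-0.0013  0.0007  0.05  ] turn [-0.0001 -0.      0.0003]
plunger_knob [(array([448.1,  -1.3,  91.5]), 0.46)]
knob_grip [(array([450.1,  -3.4, 108.5]), 0.44)]
pad [(array([479.6, 128.4,  80.4]), 0.66), (array([536.9,  67.4,  -2.7]), 0.3)]
```

Call:
{"api": "arm_command", "payload": {"deltas": [[[0,0.01,0,0,0,0],[0,0.02,0,0,0,0],[0,0.03,0,0,0,0],[0,0.03,0,0,0,0],[0,0.03,0,0,0,0]]]}}

```text
clock: 15.68
ee_pos: [486.3, -11.3, 91.1]
eef_rot: [-0.0, 0.785, 0.62, -0.0]
wrist_force: [-2.8, 0.9, -9.1]
opening: 23.6
gripper_force: 40.0
```

Run:
```python
from h import *
a=np.radians(-13.45)
go(450.3+80*np.cos(a),-2.8+80*np.sin(a),91,-13.45)
p=snapshot("scene")
for n in ("knob_grip","pad"): print(n,[(world(p,d["centre"]).round(1),d["conf"]) for d in nets.mark_of(n,p)[:2]])
```

```text
t 15.6833 pos [486.3 -11.3  91.1] yaw -13.36 open 23.6 F [-2.8  0.9 -9.1] g 40.0
shift [-0.0005  0.1433  0.0004] turn [-0.0001 -0.      0.0003]
knob_grip [(array([485.1, -11. , 111. ]), 0.48)]
pad [(array([515.9, 119.3,  82.1]), 0.56)]
```

Sliding well; continue to 80 mm.

Call:
{"api": "arm_command", "payload": {"deltas": [[[0,0.03,0,0,0,0],[0,0.03,0,0,0,0],[0,0.03,0,0,0,0],[0,0.03,0,0,0,0],[0,0.015,0,0,0,0]]]}}

```text
clock: 16.25
ee_pos: [525.2, -20.5, 91.1]
eef_rot: [-0.0, 0.785, 0.62, -0.0]
wrist_force: [-2.3, 1.2, -8.6]
opening: 23.8
gripper_force: 40.0
```

Call:
{"api": "arm_command", "payload": {"deltas": [[[0,0.0083,0,0,0,0],[0,0,0,0,0,0],[0,0,0,0,0,0]]]}}

```text
clock: 16.5
ee_pos: [527.6, -21.1, 91.4]
eef_rot: [0.0, 0.784, 0.62, 0.0]
wrist_force: [1.4, 0.8, -9.4]
opening: 23.7
gripper_force: 40.0
```

Run:
```python
from h import *
a=np.radians(-13.45)
go(450.3+80*np.cos(a),-2.8+80*np.sin(a),91,-13.45)
```

```text
t 16.5 pos [527.6 -21.1  91.4] yaw -13.35 open 23.7 F [ 1.4  0.8 -9.4] g 40.0
shift [-0.0005  0.002   0.0012] turn [ 0.0002 -0.      0.0003]
```

Call:
{"api": "arm_command", "payload": {"deltas": [[[0,0.0018,0.01,0,0,0],[0,0,0.01,0,0,0],[0,0,0.008,0,0,0],[0,0,0,0,0,0]]]}}

```text
clock: 16.83
ee_pos: [527.8, -21.2, 82.5]
eef_rot: [-0.0, 0.785, 0.62, -0.0]
wrist_force: [-1.7, 1.1, -6.4]
opening: 23.7
gripper_force: 40.0
```

Call:
{"api": "arm_command", "payload": {"deltas": [[[0,0,0.008,0,0,0],[0,0,0.007,0,0,0],[0,0,0.0055,0,0,0],[0,0,0,0,0,0],[0,0,0,0,0,0]]]}}

```text
clock: 17.25
ee_pos: [528.0, -21.2, 76.7]
eef_rot: [-0.0, 0.785, 0.62, 0.0]
wrist_force: [-2.3, 1.5, -4.6]
opening: 23.5
gripper_force: 40.0
```

Run:
```python
from h import *
a=np.radians(-13.45)
go(450.3+80*np.cos(a),-2.8+80*np.sin(a),76.4,-13.45)
```

```text
t 17.25 pos [528.  -21.2  76.7] yaw -13.35 open 23.5 F [-2.3  1.5 -4.6] g 40.0
shift [-0.0005  0.0005  0.0009] turn [-0.     -0.      0.0003]
```

Call:
{"api": "arm_command", "payload": {"deltas": [[[0,0,0.0015,0,0,0],[0,0,0.0015,0,0,0],[0,0,0,0,0,0],[0,0,0,0,0,0]]]}}

```text
clock: 17.58
ee_pos: [528.1, -21.3, 76.5]
eef_rot: [0.0, 0.784, 0.62, 0.0]
wrist_force: [-5.0, 2.0, 2.5]
opening: 23.9
gripper_force: 40.0
```

Call:
{"api": "arm_command", "payload": {"deltas": [[[0,0,0.0012,0,0,0],[0,0,0,0,0,0],[0,0,0,0,0,0]]]}}

```text
clock: 17.83
ee_pos: [528.2, -21.3, 76.4]
eef_rot: [0.0, 0.784, 0.62, 0.0]
wrist_force: [-5.8, 3.2, 4.7]
opening: 24.0
gripper_force: 40.0
```

Run:
```python
from h import *
a=np.radians(-13.45)
go(450.3+80*np.cos(a),-2.8+80*np.sin(a),76.4,-13.45)
p=snapshot("scene")
for n in ("plunger_knob","knob_grip","pad","slat"): print(n,[(world(p,d["centre"]).round(1),d["conf"]) for d in nets.mark_of(n,p)[:2]])
cv2.imwrite("pics/i.png",cv2.resize(p["pixels"][170:275,225:385],(800,525),interpolation=cv2.INTER_CUBIC))
```

```text
t 17.8333 pos [528.2 -21.3  76.4] yaw -13.34 open 24.0 F [-5.8  3.2  4.7] g 40.0
shift [-0.0006 -0.0001  0.0001] turn [0.0001 0.     0.0003]
plunger_knob []
knob_grip []
pad [(array([557.8, 111.7,  83.2]), 0.72)]
slat [(array([557.7, 106.5,  66.4]), 0.83)]
```

View pics/i.png

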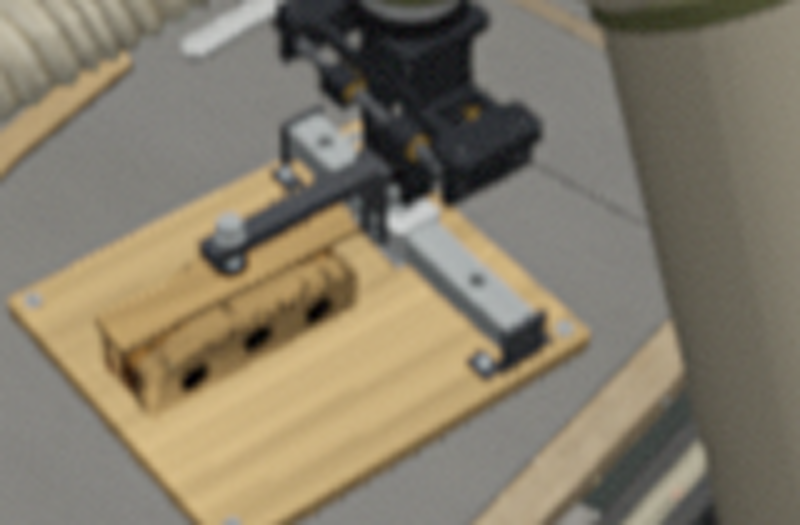

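Call:
{"api": "arm_command", "payload": {"deltas": [[[0,-0.001,0.0015,0,0,0],[0,0,0,0,0,0],[0,0,0,0,0,0],[0,0,0,0,0,0],[0,0,0,0,0,0]]]}}

```text
clock: 18.5
ee_pos: [528.2, -21.3, 76.4]
eef_rot: [0.001, 0.784, 0.62, 0.0]
wrist_force: [-6.4, 1.9, 8.0]
opening: 24.2
gripper_force: 40.0
```

Run:
```python
from h import *
s=monitor.state();print(s["ee_pos"],s["wrist_force"],s["opening"],s["gripper_force"])
if s["wrist_force"][2]>3 and s["ee_pos"][2]<76.7: print(job_done())
```

```text
[528.16611641 -21.28260695  76.38275576] [-6.37023469  1.90704047  8.03375219] 24.248057743256226 40.00127524137497
the job is handed in; nothing more can be done
None
```

I handed the job in at about 18.5 s: the slat balances on the crown (about 1 mm off centre by camera), the clamp sits one hole along with its pad over the slat, and the pin reads fully home with the knob gripped at 40 N; no verdict came back.

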